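# Run the wing nut onto the filter holder

### The arm

A 7-joint arm with a two-finger parallel gripper is mounted at the origin on a cart in front of the work surface, level with it; the furniture and walls round the work are solid. World frame = base frame: x ahead of the robot, y to its left, z up, the work surface at z = 0. Lengths are in m, angles in degrees, forces in N, time in s.
With the tool pointing down it reaches from about 0.4 to 0.875 m from the base axis. Payload 6.5 kg.
Tool frame: the origin (TCP) lies at the very end of the fingers, on their centre line; the grasp point (between the pads) lies 19 mm behind it (env.pinch_z is the distance from the TCP to the grasp point, in m); z points along the fingers, y is the direction in which the jaws open and shut (so a half turn about z gives the same grasp; the last joint's range is limited). The gripper opens to 85 mm and grips with 20 to 120 N. Pads are 22 mm wide; open, the fingers measure 114 mm over their backs; the gripper's body (76 mm by 85 mm) begins 54 mm behind the grasp point. The pads swing forward as they close: fully open they stand 13 mm farther back than shut.
Start: joints at [61.582, 30.733, -0.252, 88.115, 0.149, 61.152, -4.079], TCP at [0.271, -0.591, 0.205] pointing down, gripper open.
Joint ranges: [-154.64, 154.64], [-21.42, 123.67], [-72.66, 72.17], [13.99, 137.28], [-74.86, 254.86], [10.95, 109.41], [-158.01, 158.01]. Speed limits (degrees/s): [136.94, 136.94, 180, 180, 180, 180, 180].

### API

Orientations are given as a 3x3 rotation matrix whose columns are the frame's x, y, z axes.
In Python, from station import sense, vision, env gives the robot as it stands.
- The arm moves only by the tool servo_tool, never from a script. Its argument "plan" is a list of rows, each a list of 5 numbers: the finger opening in mm, from 0 to 85.4, then the shift along the world's x, y, z in units of 60 mm (1.0 is 60 mm), then the turn about the world's z in degrees. A call has 1 to 12 rows; each row shifts and turns the commanded pose from where the row before left it; what a row does not reach is not made up. A row lasts 1/8 s, in which the tool goes at most 62.5 mm and 10.7 degrees, less where a joint would pass 70% of its speed; a pose out of reach is approached as far as the arm can. A call is refused whole if a number of a shift passes 1 or a number of a turn 10.7, either way. A call with a gripper value outside its range is refused whole. The fingers move at their own pace and stop on an object; "grip_force" is the grip in N (left out, the last holds). Time passes only in rows, so rows that do not move let the fingers close. It gives the time, the measured TCP pose, the force and the opening at its end, in the units of the state.
- sense(): the state, without advancing time (a new reading comes with each control period).
- vision.snapshot(name): name is "scene" or "top" or "wrist"; returns the picture (420x560x3 uint8, red, green, blue); there is no depth.
- vision.get_calibration(name): a dict with "camera_matrix" (3x3 intrinsics, pixels), "cam_to_world" (4x4, takes a point from camera to world coordinates). Camera axes: x right, y down, z forward; pixel columns grow to the right and rows downward; lengths in m; the calibration is good to about 2 mm. A picture is of the moment at which its call begins: read the wrist's pose just before it. get_calibration takes no time and is no camera call; for the wrist camera it gives the pose at the moment of the call.
- env.hand_in(): hands the job in, once; it reports no verdict.
The state is a dict: "clock": time; "joint_positions": joint angles; "qd": joint speeds; "joint_torque": joint torques, N m; "tool_pos": TCP position; "tool_rot": TCP orientation; "ft_force": force on the tool from outside, world axes, zero at the start; "torque": the same for the moment, N m; "width": finger opening in m.
Only numpy, scipy, OpenCV 4.12 (cv2) and the standard library are available. Lean on these libraries where they do the work, as an engineer would, in place of code of your own. Each camera call takes 0.05 s, during which the arm holds its last target.

### The job

The wing nut of the larger round filter holder only sits on top of its thread. Turn it backward (anticlockwise seen from above) until the thread start drops, letting it sink, then turn it forward (clockwise) to run it on as far as it goes. Leave the nut of the smaller holder, which is already tight, as it is.

Things in the scene. Friction and masses are not known exactly. Their poses are not given: they have to be found in the camera images.
- filter_holder: The larger filter holder: round metal body 96 mm in diameter, 32 mm high, fixed to the cabinet top, a brass hose nipple on its side and a captive wing nut on its axis (it turns, rises and sinks, but does not come off). Origin: centre of its underside, z up. Two small dark ridges on its lid mark the thread start: with the blade in line with them the nut can sink.
- wing_grip (a point): Centre of the larger holder's nut blade, on the turning axis. Blade: upright flat steel plate 64 mm long (x), 9 mm thick (y), 30 mm high (z up, its centre 15 mm below its top and 15 mm above the flat top of the skirt under it). Skirt: 48 mm in diameter, 16 mm high. This point is 75 mm above the cabinet top while the nut sits on top of its thread, 64 mm when it is run on.
- wing_nut (a joint): Turn of the larger holder's nut, rad, growing forward (clockwise from above). It starts at 0.15 to 0.6, on top of the first thread. Turned back it can sink from about -0.3 on; -0.4 is in line with the ridges; blocked at -0.8. Forward it is blocked at +0.9. Takes about 0.03 N m; stays where left. Turned forward without having sunk, it only rides round on top.
- nut_carrier (a joint): How far that nut has sunk, m: 0 on top, 0.008 dropped in at the thread start, then 3 mm more per rad forward of 0, about 0.0107 at the stop. A spring and its weight draw it down with 4 N; a firm grip holds it up. Turn it with the fingers closed to 3 mm wider than the blade so that it sinks between them, or let go to let it sink, or press it down.
- small_nut (a joint): Turn, rad, of the wing nut on the smaller filter holder (body 68 mm in diameter, 32 mm high, also fixed; blade 44 mm long, 7 mm thick, 22 mm high, its top 67 mm above the cabinet top). It sits right down on its lid: 0 tight, as found; negative when loosened. To be left alone.
- small_grip (a point): Centre of the blade of the smaller holder's nut, on its turning axis, 11 mm below the blade's top; x along the blade, z up.
Not all that is in view belongs to the job. Leave any orange look-alike of the part that bears small_nut alone.

How it is judged (in metres and radians):
On the way:
1. the nut is turned backward and has dropped in at the thread start (value of joint wing_nut below -0.05 rad and value of joint nut_carrier above 0.006 m), for 0.1 s.
At the end, for the whole second after the job is handed in: The larger holder's wing nut is run on: turned forward to within 0.22 rad (12 degrees) of its stop at 0.9, sunk at least 9 mm below where it began, and at rest; the smaller holder's nut is still tight (not loosened by more than 0.15 rad) (value of joint wing_nut above 0.68 rad and value of joint nut_carrier above 0.009 m and velocity of joint wing_nut between -0.05 and 0.05 rad/s and value of joint small_nut above -0.15 rad); the robot touches nothing.
It fails at once if the smaller holder's nut is loosened by more than 0.15 rad (value of joint small_nut below -0.15 rad).
It also fails if it takes over 38 s, if anything falls off the work surface, if the arm or the gripper's body presses on something with over 40 N, if the wrist force passes 120 N, or if a joint passes its speed limit or range.

## Working session

There is one attempt and no reset: what is moved stays moved. The work goes in short steps, Python scripts to look and compute and a tool call to move; the robot and the scene stay as the last step left them, time stands still between calls to the robot, and variables do not carry over. Pictures are saved under pics/ and viewed, and the job is handed in when it is done.

Besides the shell and the picture viewer there is one more tool, called by a JSON object that holds its "fn" and its "kwargs". servo_tool: Moves the arm, as the interface text tells. Its arguments: {"type":"object","properties":{"plan":{"type":"array"},"grip_force":{"type":"number"}},"required":["plan"]}

```bash
mkdir -p pics; ls
python3 - <<'E'
from station import sense, vision, env
import cv2
s=sense(); print({k:s[k] for k in('clock','tool_pos','tool_rot','width','ft_force')}, env.pinch_z)
for n in("top","scene"):
    im=vision.snapshot(n); cv2.imwrite(f"pics/{n}0.png",im[:,:,::-1])
    c=vision.get_calibration(n); print(n,c)
E
```

```text
pics
{'clock': 0.0, 'tool_pos': array([ 0.27056879, -0.59026819,  0.20392204]), 'tool_rot': array([[ 9.09010271e-01,  4.16772887e-01, -8.29057113e-04],
       [ 4.16773696e-01, -9.09008995e-01,  1.52747950e-03],
       [-1.17008330e-04, -1.73402375e-03, -9.99998490e-01]]), 'width': 0.08538325646602656, 'ft_force': array([-0.0781818 , -0.77486339,  0.67172038])} 0.0187
top {'camera_matrix': array([[409.05765236,   0.        , 271.78142999],
       [  0.        , 409.05765236, 211.1681998 ],
       [  0.        ,   0.        ,   1.        ]]), 'cam_to_world': array([[-0.01919077, -0.9947133 ,  0.10088191,  0.44967157],
       [-0.99914669,  0.02277099,  0.03445821, -0.04656829],
       [-0.03657322, -0.10013455, -0.9943015 ,  0.91364042],
       [ 0.        ,  0.        ,  0.        ,  1.        ]])}
scene {'camera_matrix': array([[491.94411291,   0.        , 275.50451389],
       [  0.        , 491.94411291, 213.9671939 ],
       [  0.        ,   0.        ,   1.        ]]), 'cam_to_world': array([[-0.88018076, -0.17671183,  0.44051646,  0.04017916],
       [-0.47434872,  0.3599318 , -0.80339429,  0.8785603 ],
       [-0.01658661, -0.91609062, -0.40062808,  0.5385802 ],
       [ 0.        ,  0.        ,  0.        ,  1.        ]])}
```

View pics/top0.png

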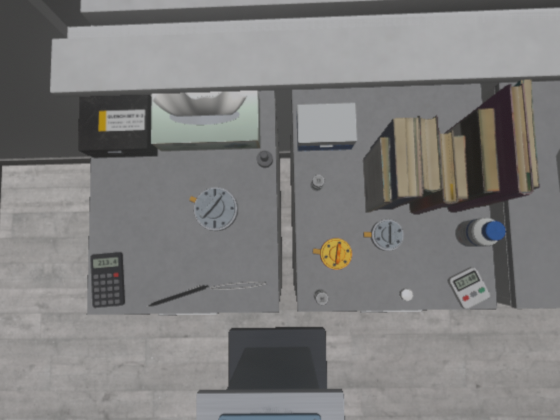

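View pics/scene0.png

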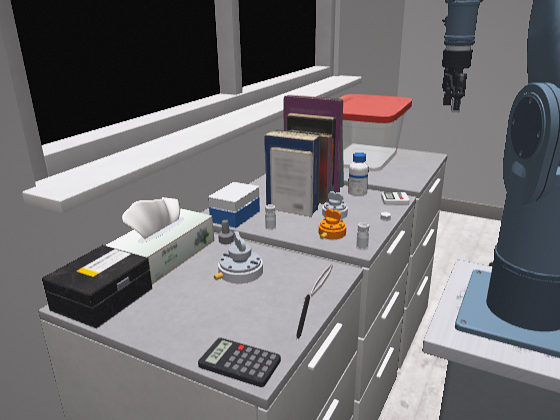

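```bash
cat > h.py <<'E'
import numpy as np
from station import sense, vision, env
def ray(n,u,v,z,c=None):
    c=c or vision.get_calibration(n); K=c["camera_matrix"];T=c["cam_to_world"]
    d=T[:3,:3]@np.linalg.solve(K,[u,v,1.]); o=T[:3,3]
    return o+d*(z-o[2])/d[2]
def proj(n,p,c=None):
    c=c or vision.get_calibration(n); K=c["camera_matrix"];T=c["cam_to_world"]
    q=K@(T[:3,:3].T@(np.asarray(p)-T[:3,3])); return q[:2]/q[2]
E
python3 - <<'E'
import cv2
im=cv2.imread("pics/top0.png")
cv2.imwrite("pics/top0c.png",cv2.resize(im[175:245,175:265],None,fx=8,fy=8,interpolation=cv2.INTER_CUBIC))
from h import *
print(ray("top",215.5,208.5,.032), ray("top",388,235,.032))
E
```

```text
[0.54777822 0.10662405 0.032     ] [ 0.48236891 -0.26301227  0.032     ]
```

View pics/top0c.png

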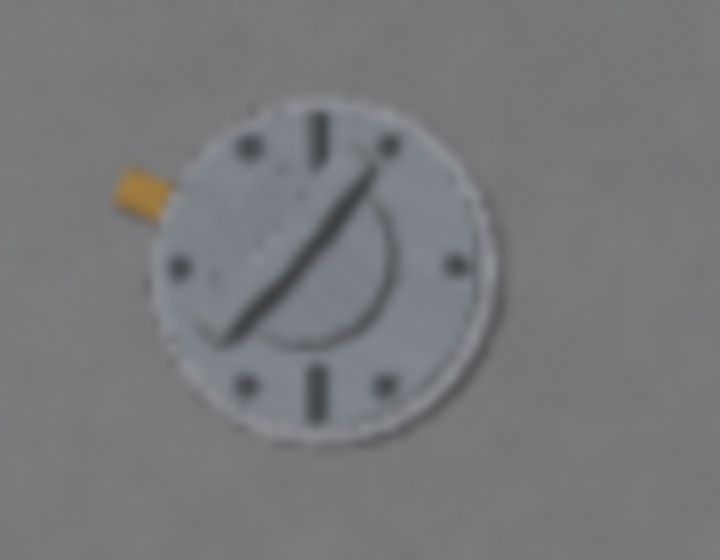

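{"fn": "servo_tool", "kwargs": {"plan": [[40,0.38,0.96,0.06,9.4],[40,0.38,0.96,0.06,9.4],[40,0.38,0.96,0.06,9.4],[40,0.38,0.96,0.06,9.4],[40,0.38,0.96,0.06,9.4],[40,0.38,0.96,0.06,9.4],[40,0.38,0.96,0.06,9.4],[40,0.38,0.96,0.06,9.4],[40,0.38,0.96,0.06,9.4],[40,0.38,0.96,0.06,9.4],[40,0.38,0.96,0.06,9.4],[40,0.38,0.96,0.06,9.4]], "grip_force": 20}}

```text
clock: 1.6
tool_pos: [0.5448, 0.1019, 0.2479]
tool_rot: [[-0.74, 0.673, -0.0], [0.673, 0.74, -0.0], [-0.0, -0.0, -1.0]]
ft_force: [1.2, 0.5, -0.6]
width: 0.0402
```

Run:
```python
from h import *
import cv2
s=sense(); print(s['joint_positions'],s['tool_pos'])
c=vision.get_calibration("wrist"); im=vision.snapshot("wrist"); cv2.imwrite("pics/w1.png",im[:,:,::-1])
print(c); np.save("w1.npy",c,allow_pickle=True)
```

```text
[ 14.84133022  23.44425353 -39.13419725  98.44436833  16.2581096
  63.91513194  18.49122211] [0.54482693 0.10185028 0.24792605]
{'camera_matrix': array([[373.40787328,   0.        , 280.42484858],
       [  0.        , 373.40787328, 211.91231937],
       [  0.        ,   0.        ,   1.        ]]), 'cam_to_world': array([[ 6.73218645e-01,  7.02320345e-01,  2.31349929e-01,
         4.84686184e-01],
       [ 7.39443472e-01, -6.39457437e-01, -2.10517310e-01,
         1.55470531e-01],
       [ 8.78428796e-05,  3.12794373e-01, -9.49820863e-01,
         4.17182476e-01],
       [ 0.00000000e+00,  0.00000000e+00,  0.00000000e+00,
         1.00000000e+00]])}
```

View pics/w1.png

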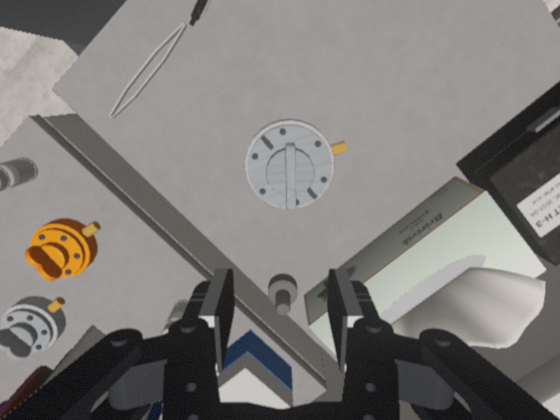

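Run:
```python
from h import *
import cv2
c=np.load("w1.npy",allow_pickle=True).item()
im=cv2.imread("pics/w1.png")
cv2.imwrite("pics/w1c.png",cv2.resize(im[105:225,230:360],None,fx=6,fy=5*1.0 and 6,interpolation=cv2.INTER_CUBIC)[:600])
print(ray("wrist",290,163,.032,c))
for z in (.03,.09): print(proj("wrist",[.548,.107,z],c))
```

```text
[0.54557291 0.1135642  0.032     ]
[286.84365759 168.49729605]
[287.93946618 182.00618563]
```

View pics/w1c.png

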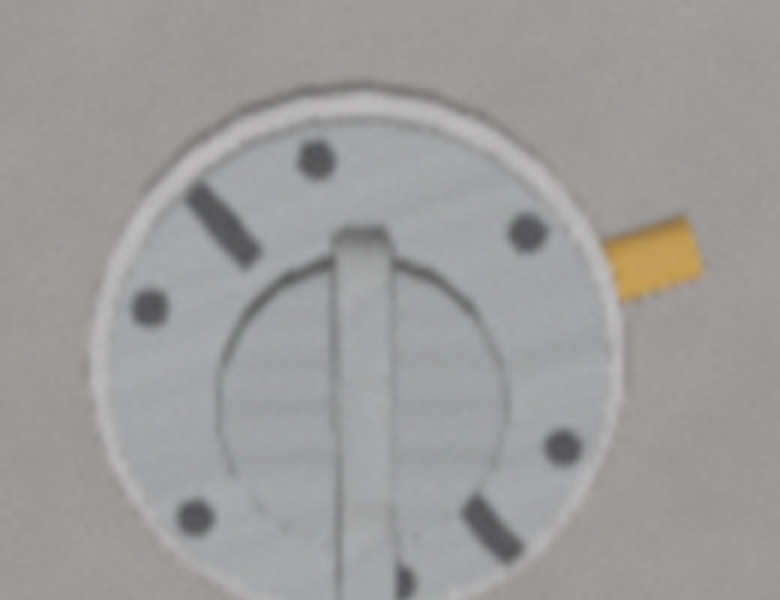

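Run:
```python
from h import *
import cv2
c=np.load("w1.npy",allow_pickle=True).item()
im=cv2.imread("pics/w1.png")
cv2.imwrite("pics/w1d.png",cv2.resize(im[140:220,250:340],None,fx=7,fy=7,interpolation=cv2.INTER_CUBIC))
C=ray("wrist",289.4,167.1,.032,c);print(C)
r=[ray("wrist",230+u/6-.4,105+v/6-.4,.033,c) for u,v in((222,225),(492,530))]
d=r[0]-r[1]; print(np.degrees(np.arctan2(d[1],d[0])))
ct=vision.get_calibration("top")
print(ray("top",175+318/8-.44,175+267/8-.44,.032,ct))
r=[ray("top",175+u/8-.44,175+v/8-.44,.033,ct) for u,v in((318,140),(318,394))]
d=r[0]-r[1]; print(np.degrees(np.arctan2(d[1],d[0])))
```

```text
[0.54837104 0.11021584 0.032     ]
179.06413022171924
[0.54907786 0.10922669 0.032     ]
-0.28910562782676075
```

View pics/w1d.png

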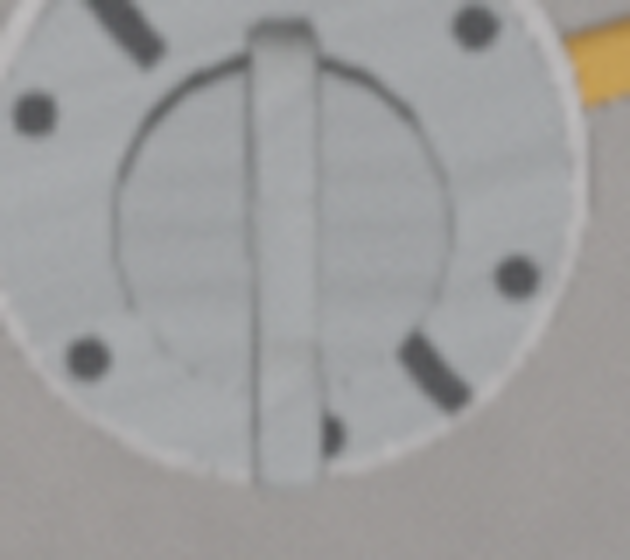

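Run:
```python
from h import *
c=np.load("w1.npy",allow_pickle=True).item()
r=[ray("wrist",250+u/7-.43,140+v/7-.43,.09,c) for u,v in((284,40),(290,486))]
d=r[0]-r[1]; print((r[0]+r[1])/2,np.linalg.norm(d),np.degrees(np.arctan2(d[1],d[0])))
s=sense();R=s['tool_rot'];print(np.degrees(np.arctan2(R[1,0],R[0,0])),s['tool_pos'])
```

```text
[0.54686265 0.11120486 0.09      ] 0.05831100749782765 138.92532499717004
138.6085431475091 [0.54628182 0.11223745 0.24903612]
```

{"fn": "servo_tool", "kwargs": {"plan": [[30,0,0,0,0],[30,0,0,0,0]]}}

```text
clock: 1.9
tool_pos: [0.5441, 0.0988, 0.2474]
tool_rot: [[-0.735, 0.678, -0.001], [0.678, 0.735, -0.001], [-0.0, -0.002, -1.0]]
ft_force: [0.7, -0.4, -1.1]
width: 0.0302
```

Run:
```python
from h import *
import cv2
s=sense();R=s['tool_rot'];print(np.degrees(np.arctan2(R[1,0],R[0,0])),s['tool_pos'])
c=vision.get_calibration("wrist"); im=vision.snapshot("wrist")[:,:,::-1]; cv2.imwrite("pics/w2.png",im)
np.save("w2.npy",c,allow_pickle=True)
p=proj("wrist",[.548,.110,.06],c); print(p, c['cam_to_world'][:3,3])
x,y=int(p[0])-50,int(p[1])-45; print(x,y)
cv2.imwrite("pics/w2c.png",cv2.resize(im[y:y+90,x:x+100],None,fx=6.5,fy=6.5,interpolation=cv2.INTER_CUBIC))
print(sense()['tool_pos'])
```

```text
137.30942245601517 [0.54405667 0.09880201 0.24743439]
[292.74786844 171.26489765] [0.48445808 0.15296686 0.41669119]
242 126
[0.54410932 0.09842212 0.24754693]
```

View pics/w2c.png

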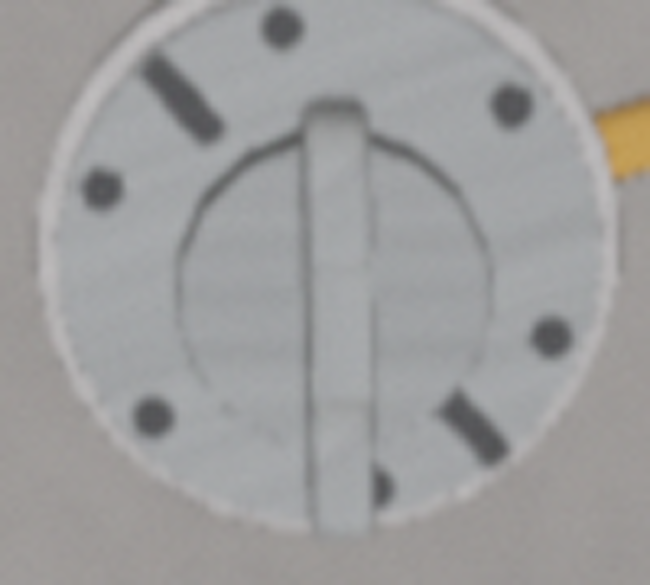

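Run:
```python
from h import *
c=np.load("w2.npy",allow_pickle=True).item()
f=lambda u,v,z: ray("wrist",242+u/6.5-.42,126+v/6.5-.42,z,c)
print(f(329,263,.032))
r=[f(335,110,.09),f(343,533,.09)]
d=r[0]-r[1]; print((r[0]+r[1])/2,np.linalg.norm(d),np.degrees(np.arctan2(d[1],d[0])))
r=[f(182,98,.033),f(475,428,.033)];d=r[0]-r[1]; print(np.degrees(np.arctan2(d[1],d[0])))
a=np.array([.5485,.110]); 
for q,z in(((329,263),.032),((339,320),.09)):
  print(f(*q,z)[:2]@[np.sin(np.radians(138)),-np.cos(np.radians(138))])
```

```text
[0.54849253 0.10991534 0.032     ]
[0.54641289 0.11142386 0.09      ] 0.05926055861255702 138.99154571605007
178.8776651033705
0.4486961524395482
0.448411670772425
```

{"fn": "servo_tool", "kwargs": {"plan": [[30,0.07,0.18,-0.3,1.7],[30,0,0,-0.6,0],[30,0,0,-0.6,0],[30,0,0,-0.6,0],[30,0,0,-0.6,0],[30,0,0,-0.25,0],[30,0,0,0,0]]}}

```text
clock: 2.82
tool_pos: [0.5479, 0.1111, 0.0701]
tool_rot: [[-0.756, 0.654, -0.002], [0.654, 0.756, -0.0], [0.001, -0.001, -1.0]]
ft_force: [0.0, 1.2, 0.7]
width: 0.0299
```

Run:
```python
from h import *
import cv2
s=sense();R=s['tool_rot'];print(np.degrees(np.arctan2(R[1,0],R[0,0])),s['tool_pos'],s['ft_force'])
im=vision.snapshot("wrist")[:,:,::-1]; cv2.imwrite("pics/w3.png",im)
im=vision.snapshot("scene")[:,:,::-1]; cv2.imwrite("pics/s3.png",cv2.resize(im[180:300,170:310],None,fx=5,fy=5))
```

```text
139.14580658375837 [0.54790659 0.1110735  0.07009829] [0.03791755 1.16336402 0.67570465]
```

View pics/w3.png

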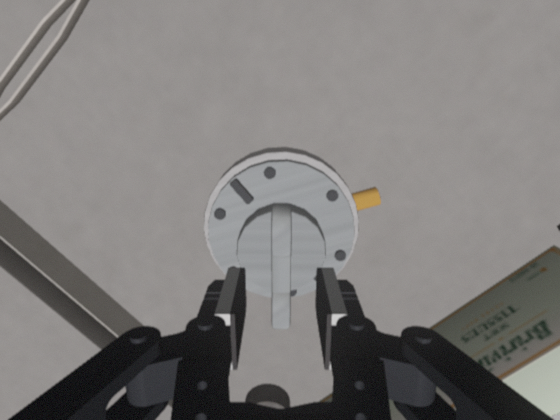

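View pics/s3.png

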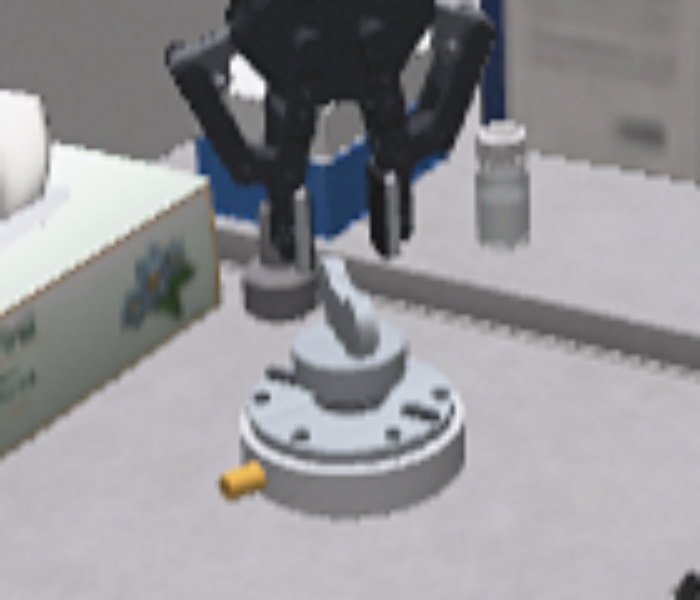

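Run:
```python
from h import *
for p in([.548,.1105,.09],[.548,.1105,.07],[.548,.1105,.032],[.548,.1105,.0]):
  q=proj("scene",p); print(p,q,(q-[170,180])*5, proj("wrist",p),proj("top",p))
s=sense(); R=s['tool_rot'];
for k in(-1,1):
  p=s['tool_pos']+R[:,1]*k*.015; q=proj("scene",p); print(q,(q-[170,180])*5,proj("wrist",p))
```

```text
[0.548, 0.1105, 0.09] [239.24993518 235.54141043] [346.24967591 277.70705213] [278.48291138 275.8649264 ] [208.6791005  205.40352603]
[0.548, 0.1105, 0.07] [239.69105555 244.13700714] [348.45527775 320.68503571] [278.60352721 256.92193211] [210.49849873 206.49681921]
[0.548, 0.1105, 0.032] [240.51052472 260.10504447] [352.5526236  400.52522237] [278.77628733 229.78955867] [213.73185009 208.43976985]
[0.548, 0.1105, 0.0] [241.18228691 273.19488863] [355.91143455 465.97444315] [278.88371787 212.91734463] [216.24952136 209.95266173]
[245.65809346 242.12740633] [378.29046729 310.63703167] [251.90361428 259.36379702]
[231.89096166 244.63278778] [309.45480829 323.1639389 ] [312.13577195 259.33581859]
```

Run:
```python
from h import *
import cv2
im=cv2.imread("pics/w3.png")
a=cv2.resize(im[200:380,190:370],None,fx=3.3,fy=3.3,interpolation=cv2.INTER_CUBIC)
cv2.imwrite("pics/w3c.png",a)
s=sense(); print(s['clock'],s['tool_pos'],s['joint_positions'],vision.get_calibration("wrist")['cam_to_world'][:3,3])
im=vision.snapshot("scene")[:,:,::-1]; cv2.imwrite("pics/s4.png",cv2.resize(im[170:270,190:290],None,fx=6,fy=6,interpolation=cv2.INTER_CUBIC))
```

```text
2.925 [0.54943866 0.1115118  0.0719227 ] [  8.62988522  36.66577514 -33.04842644 105.86728596  27.20705205
  45.42456422  10.39649977] [0.48767462 0.16349959 0.2411308 ]
```

View pics/w3c.png

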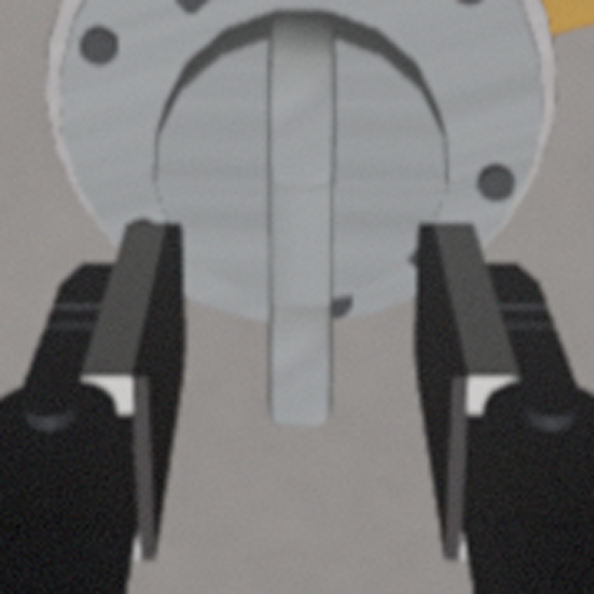

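View pics/s4.png

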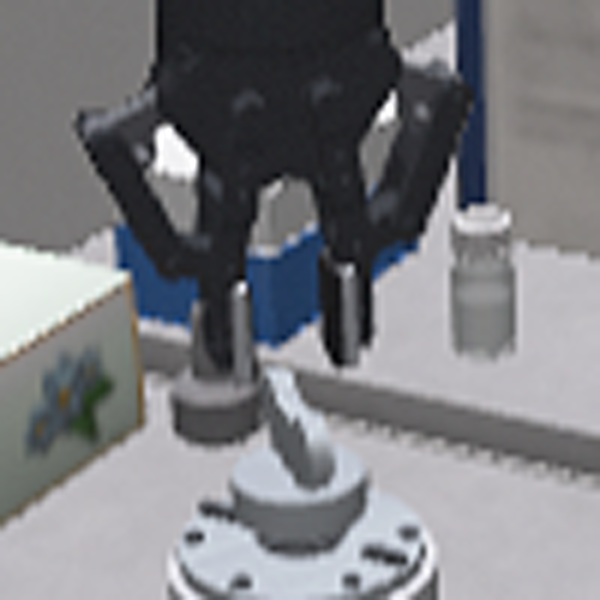

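Run:
```python
from h import *
s=sense(); R=s['tool_rot'];c=vision.get_calibration("wrist");C=vision.get_calibration("scene")
for w in(.015,.02):
 for b in(0,.01,.02,.03,.04,.05):
  o=[]
  for x in(.011,-.011):
   p=s['tool_pos']+R@[x,-w,-b]; o.append(((proj("wrist",p,c)-[190,200])*3.3).round());o.append(((proj("scene",p,C)-[190,170])*6).round())
   p=s['tool_pos']+R@[x,w,-b]; o.append(((proj("scene",p,C)-[190,170])*6).round())
  print(w,b,*o)
```

```text
0.015 0 [203. 128.] [343. 445.] [260. 460.] [206. 261.] [324. 419.] [242. 433.]
0.015 0.01 [197. 155.] [342. 419.] [258. 434.] [201. 294.] [323. 393.] [240. 408.]
0.015 0.02 [191. 186.] [341. 393.] [257. 408.] [196. 331.] [322. 368.] [239. 382.]
0.015 0.03 [185. 220.] [340. 367.] [255. 382.] [190. 372.] [320. 342.] [237. 356.]
0.015 0.04 [177. 258.] [339. 341.] [254. 355.] [183. 418.] [319. 316.] [236. 330.]
0.015 0.05 [169. 302.] [337. 314.] [252. 328.] [175. 471.] [318. 290.] [234. 303.]
0.02 0 [169. 128.] [357. 443.] [246. 463.] [174. 261.] [337. 416.] [228. 436.]
0.02 0.01 [162. 155.] [356. 417.] [244. 437.] [167. 294.] [336. 391.] [227. 410.]
0.02 0.02 [154. 186.] [355. 391.] [243. 411.] [160. 331.] [335. 365.] [225. 384.]
0.02 0.03 [145. 220.] [354. 365.] [241. 384.] [152. 372.] [334. 339.] [223. 358.]
0.02 0.04 [135. 258.] [352. 338.] [240. 358.] [142. 418.] [333. 313.] [222. 332.]
0.02 0.05 [123. 302.] [351. 312.] [238. 331.] [132. 471.] [332. 287.] [220. 306.]
```

{"fn": "servo_tool", "kwargs": {"plan": [[12,0,0,0,0],[12,0,0,0,0],[0,0,0,0,0],[0,0,0,0,0],[0,0,0,0,0]]}}

```text
clock: 3.6
tool_pos: [0.5486, 0.1111, 0.071]
tool_rot: [[-0.756, 0.654, 0.0], [0.654, 0.756, -0.0], [-0.0, 0.0, -1.0]]
ft_force: [0.5, 0.3, 0.5]
width: -0.0001
```

Run:
```python
from h import *
import cv2
s=sense(); print(s['clock'],s['tool_pos'],s['width'])
im=vision.snapshot("scene")[:,:,::-1]; cv2.imwrite("pics/s5.png",cv2.resize(im[170:270,190:290],None,fx=6,fy=6,interpolation=cv2.INTER_CUBIC))
```

```text
3.6 [0.54863281 0.11114183 0.07099698] -0.00012482321188607873
```

View pics/s5.png

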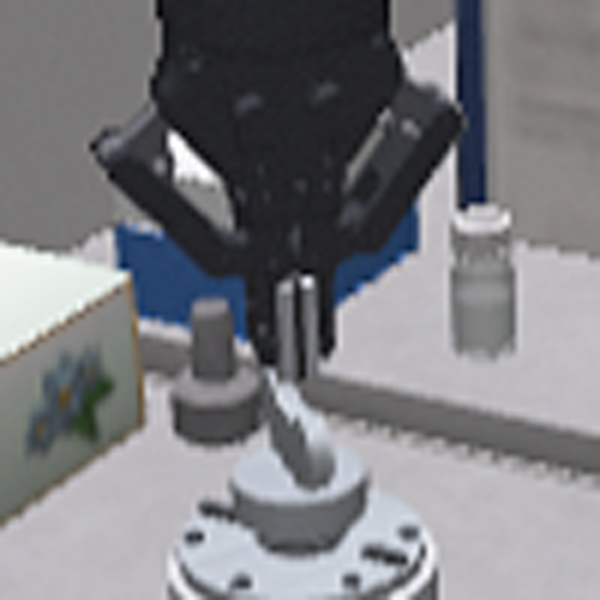

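{"fn": "servo_tool", "kwargs": {"plan": [[30,0,0,0,0],[30,0,0,0,0],[30,0,0,-0.1,0],[30,0,-0.01,-0.2,0],[30,0,0,-0.12,0],[30,0,0,0,0]]}}

```text
clock: 4.4
tool_pos: [0.5479, 0.1104, 0.0448]
tool_rot: [[-0.756, 0.654, -0.002], [0.654, 0.756, -0.0], [0.001, -0.001, -1.0]]
ft_force: [0.3, -0.4, 0.4]
width: 0.0299
```

Run:
```python
from h import *
import cv2
s=sense(); print(s['clock'],s['tool_pos'],s['width'],s['ft_force'])
im=vision.snapshot("scene")[:,:,::-1]; a=cv2.resize(im[190:270,190:290],None,fx=5,fy=5,interpolation=cv2.INTER_CUBIC)
im=vision.snapshot("wrist")[:,:,::-1]; b=cv2.resize(im[200:360,190:370],None,fx=1.66*1.5,fy=2.5,interpolation=cv2.INTER_CUBIC)
cv2.imwrite("pics/s6.png",a); cv2.imwrite("pics/w6.png",b)
```

```text
4.4 [0.54791969 0.11036649 0.04482411] 0.029946560667513222 [ 0.3327724  -0.35059638  0.42527513]
```

View pics/s6.png

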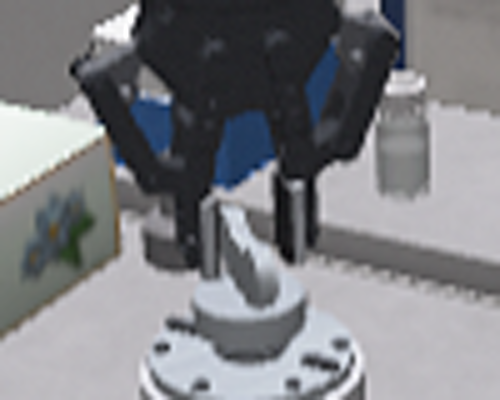

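View pics/w6.png

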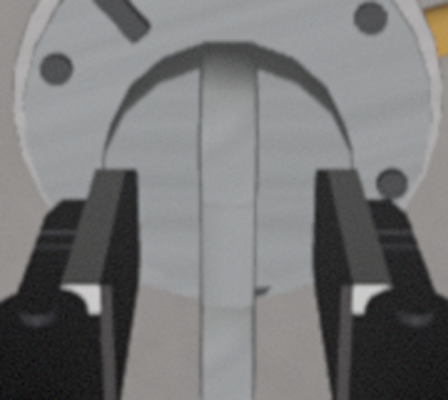

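{"fn": "servo_tool", "kwargs": {"plan": [[12,0,0,-0.08,0],[12,0,0,0,0],[12,0,0,0,5],[12,0,0,0,7],[12,0,0,0,8],[12,0,0,0,8],[12,0,0,0,8],[12,0,0,0,8],[12,0,0,0,6],[12,0,0,0,0],[12,0,0,0,0]]}}

```text
clock: 5.88
tool_pos: [0.5487, 0.1104, 0.041]
tool_rot: [[-0.988, -0.157, 0.0], [-0.157, 0.988, -0.0], [-0.0, -0.0, -1.0]]
ft_force: [0.5, -0.2, 0.2]
width: 0.0116
```

Run:
```python
from h import *
import cv2
s=sense();R=s['tool_rot'];print(np.degrees(np.arctan2(R[1,0],R[0,0])))
print(s['clock'],s['tool_pos'],s['width'],s['ft_force'],s['torque'])
im=vision.snapshot("scene")[:,:,::-1]; a=cv2.resize(im[190:270,190:290],None,fx=6,fy=6,interpolation=cv2.INTER_CUBIC)
im=vision.snapshot("wrist")[:,:,::-1]; b=cv2.resize(im[180:360,190:370],None,fx=3,fy=3,interpolation=cv2.INTER_CUBIC)
cv2.imwrite("pics/s7.png",a); cv2.imwrite("pics/w7.png",b)
```

```text
-170.9927444442814
5.875 [0.54868008 0.11038824 0.04102513] 0.01156533204835381 [ 0.53740511 -0.16396928  0.16233453] [-0.08382958 -0.04861793  0.04146732]
```

View pics/s7.png

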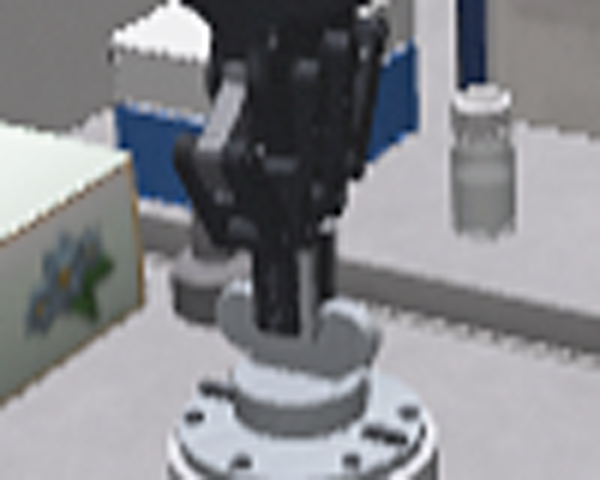

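View pics/w7.png

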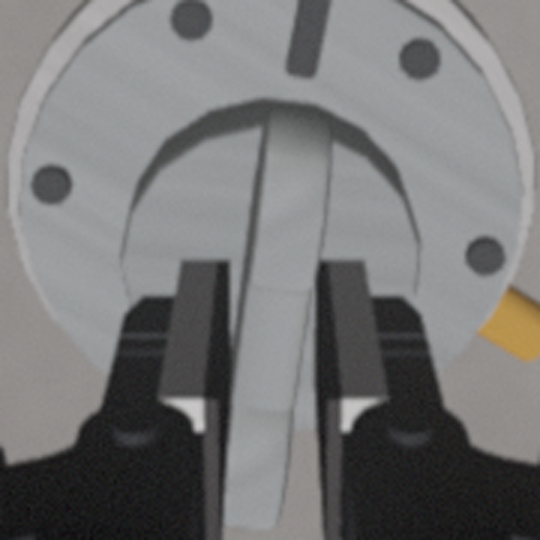

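Run:
```python
from h import *
for k in(0,.008,.0107):
  o=[]
  for p in([.580,.1105,.09-k],[.516,.1105,.09-k]): o.append(((proj("scene",p)-[190,190])*6).round())
  th=np.linspace(0,2*np.pi,100)
  for z in(.06,.044):
    q=np.array([(proj("scene",[.5485+.024*np.cos(t),.1105+.024*np.sin(t),z-k])-[190,190])*6 for t in th]); o+=[q.min(0).round(),q.max(0).round()]
  print(k,*o)
```

```text
0 [218. 255.] [375. 292.] [229. 319.] [367. 383.] [232. 359.] [369. 424.]
0.008 [219. 276.] [376. 313.] [231. 339.] [368. 403.] [233. 378.] [369. 444.]
0.0107 [220. 283.] [376. 320.] [231. 345.] [368. 410.] [234. 385.] [370. 451.]
```

Run:
```python
from h import *
import cv2
s=vision.snapshot("scene")[:,:,::-1]; print(sense()['clock'])
cv2.imwrite("pics/s8.png",cv2.resize(s[230:270,215:265],None,fx=12,fy=12,interpolation=cv2.INTER_CUBIC))
```

```text
6.025
```

View pics/s8.png

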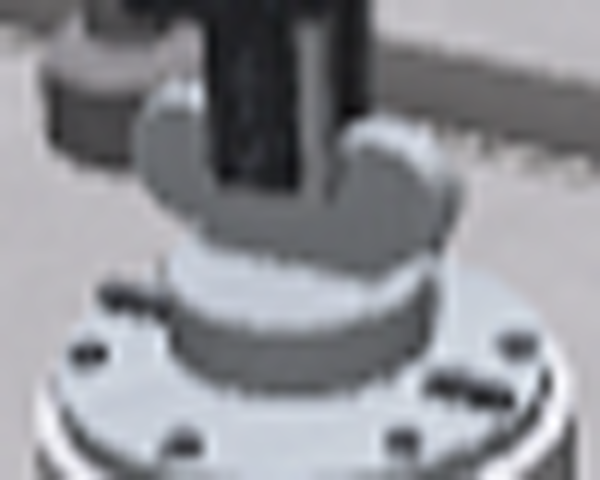

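{"fn": "servo_tool", "kwargs": {"plan": [[12,0,0,-0.1,0],[12,0,0,0,-6],[12,0,0,0,-9],[12,0,0,0,-9],[12,0,0,0,-9],[12,0,0,0,-9],[12,0,0,0,-9],[12,0,0,0,-9],[12,0,0,0,-9],[12,0,0,0,-9],[12,0,0,0,-6],[12,0,0,0,0]]}}

```text
clock: 7.52
tool_pos: [0.5487, 0.111, 0.0348]
tool_rot: [[-0.262, 0.965, 0.0], [0.965, 0.262, 0.0], [-0.0, 0.0, -1.0]]
ft_force: [0.1, -0.0, -0.8]
width: 0.0119
```

{"fn": "servo_tool", "kwargs": {"plan": [[12,0,0,0,-5],[12,0,0,0,-3],[12,0,0,0,0],[12,0,0,0,0]]}}

```text
clock: 8.02
tool_pos: [0.5488, 0.1108, 0.035]
tool_rot: [[-0.126, 0.992, 0.0], [0.992, 0.126, 0.0], [0.0, 0.0, -1.0]]
ft_force: [0.9, 1.4, -1.2]
width: 0.0121
```

Run:
```python
from h import *
import cv2
s=sense();R=s['tool_rot'];print(np.degrees(np.arctan2(R[1,0],R[0,0])))
print(s['clock'],s['tool_pos'],s['width'],s['ft_force'],s['torque'])
im=vision.snapshot("scene")[:,:,::-1]; a=cv2.resize(im[210:270,200:280],None,fx=7,fy=7,interpolation=cv2.INTER_CUBIC)
im=vision.snapshot("wrist")[:,:,::-1]; b=cv2.resize(im[180:360,190:370],None,fx=3,fy=3,interpolation=cv2.INTER_CUBIC)
cv2.imwrite("pics/s9.png",a); cv2.imwrite("pics/w9.png",b)
```

```text
97.24708643626423
8.025 [0.54879741 0.11079517 0.03498764] 0.012128029043612688 [ 0.86980576  1.44097871 -1.16234292] [ 0.25339873 -0.33630235 -0.07341096]
```

View pics/s9.png

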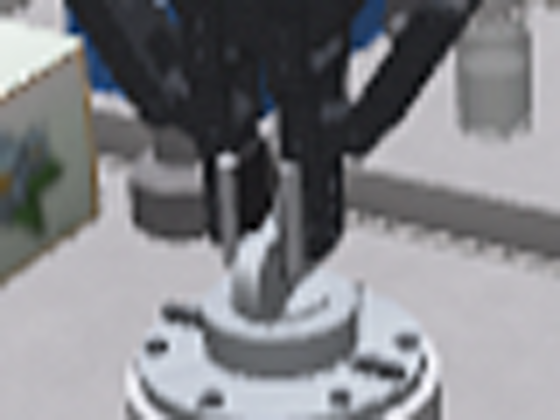

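View pics/w9.png

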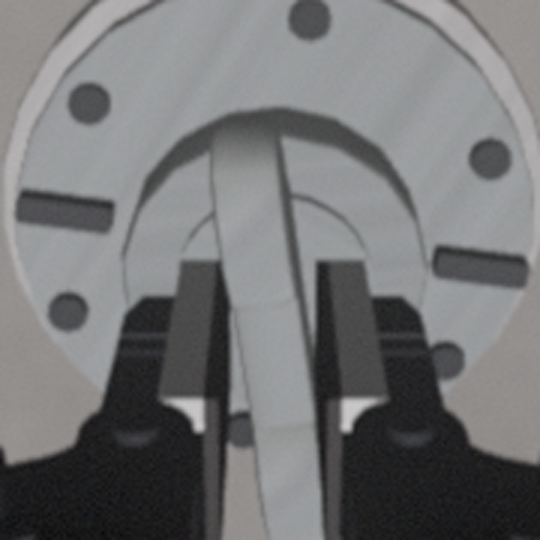

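{"fn": "servo_tool", "kwargs": {"plan": [[12,0,0,0,-3],[12,0,0,0,-2],[12,0,0,0,0],[12,0,0,0,0]]}}

```text
clock: 8.62
tool_pos: [0.5489, 0.1108, 0.0351]
tool_rot: [[-0.038, 0.999, 0.001], [0.999, 0.038, 0.0], [0.0, 0.001, -1.0]]
ft_force: [2.8, 2.2, -1.8]
width: 0.0122
```

Run:
```python
from h import *
s=sense();R=s['tool_rot'];print(np.degrees(np.arctan2(R[1,0],R[0,0])))
print(s['clock'],s['tool_pos'],s['width'],s['ft_force'],s['torque'])
```

```text
92.20299576195865
8.625 [0.54890917 0.11083758 0.03507105] 0.01224945950772072 [ 2.79406417  2.21064695 -1.76387159] [ 0.45714431 -0.57454751  0.42069065]
```

{"fn": "servo_tool", "kwargs": {"plan": [[12,0,0,0,5],[40,0,0,0,0],[40,0,0,0,0],[40,0,0,0.2,0],[40,0,0,0.6,0],[40,0,0,0.8,0],[40,0,0,0.8,0],[40,0,0,0.8,0],[40,0,0,0.4,0],[40,0,0,0,0],[40,0,0,0,0]]}}

```text
clock: 10.0
tool_pos: [0.5479, 0.1103, 0.2503]
tool_rot: [[-0.124, 0.992, -0.001], [0.992, 0.124, -0.0], [-0.0, -0.001, -1.0]]
ft_force: [-0.0, 0.6, 0.1]
width: 0.0399
```

Run:
```python
from h import *
import cv2
s=sense();print(s['clock'],s['tool_pos'],s['width'],s['ft_force'])
c=vision.get_calibration("wrist");np.save("w10.npy",c,allow_pickle=True)
im=vision.snapshot("wrist")[:,:,::-1]
p=proj("wrist",[.5485,.1105,.05],c); x,y=int(p[0])-50,int(p[1])-45; print(x,y)
cv2.imwrite("pics/w10.png",cv2.resize(im[y:y+90,x:x+100],None,fx=6.5,fy=6.5,interpolation=cv2.INTER_CUBIC))
im=vision.snapshot("scene")[:,:,::-1]; cv2.imwrite("pics/s10.png",cv2.resize(im[215:275,200:280],None,fx=8,fy=8,interpolation=cv2.INTER_CUBIC))
```

```text
10.0 [0.54787818 0.11027336 0.25027533] 0.03990125170159696 [-0.02222983  0.60241151  0.0600879 ]
232 127
```

View pics/w10.png

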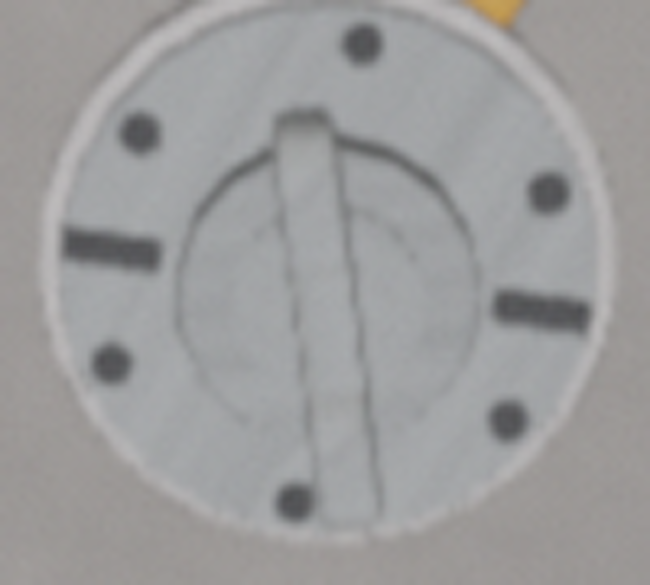

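View pics/s10.png

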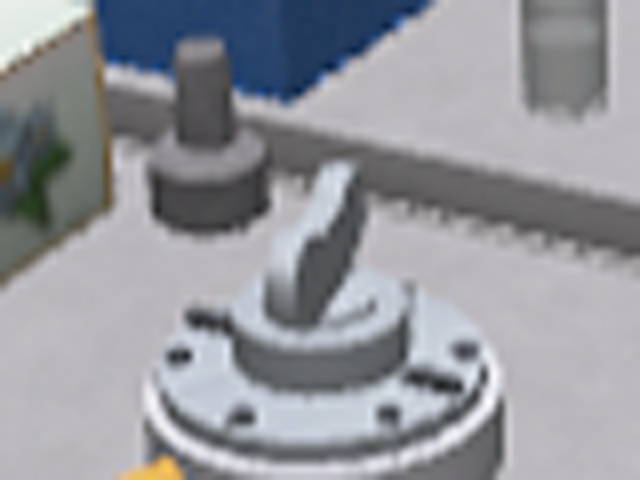

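Run:
```python
from h import *
c=np.load("w10.npy",allow_pickle=True).item()
f=lambda u,v,z: ray("wrist",232+u/6.5-.42,127+v/6.5-.42,z,c)
a=lambda r:np.degrees(np.arctan2(*(r[0]-r[1])[1::-1]))
b=a([f(303,130,.079),f(347,520,.079)]); r=a([f(110,250,.033),f(541,312,.033)]); print(b,r, -0.4+np.radians(((r-b)%180)))
```

```text
103.45822119746346 178.80478622598864 0.9150456398157795
```

Run:
```python
from h import *
print(max(abs(sense()['qd']))); env.hand_in()
```

```text
0.31669077746021823
the job is handed in; nothing more can be done
```

The larger holder's wing nut is run on to its forward stop. I turned it backward to the ridges, where it dropped in. I then turned it forward until the stop resisted (about 0.4 N m at the wrist), opened the fingers, lifted clear and handed the job in at about 10 s.

- **Backward turn:** the blade lined up with the ridges (about -0.4 rad). The scene camera showed the skirt about 8 mm lower.
- **Final angle:** the last wrist picture gives about 0.91 rad, against the stop at 0.9.
- **Final depth:** the skirt rim in the last scene picture matches about 10.7 mm sunk. This is read off pixels, so it is good to roughly 1–2 mm.
- **Clear of everything:** the fingers are open and the gripper is about 17 cm or more above the nut. The wrist force was near zero, and the arm was close to still at hand-in.
- **Smaller holder:** I never went near its nut or the orange look-alike. I took no final picture to confirm it.

**Disagreement:** the reported TCP height was about 29 mm lower than where the cameras showed the fingertips. My first descent stopped above the blade, and a trial close shut on nothing. I set the grasp height from the pictures instead.

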